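# Air up the microscope's vibration-isolation platform

## Robot

A 6-joint arm with a two-finger parallel gripper is mounted at the origin on the work surface. World frame = base frame: x ahead of the robot, y to its left, z up, the work surface at z = 0. Lengths are in mm, angles in degrees, forces in N, time in s.
With the tool pointing down it reaches from about 300 to 850 mm from the base axis. Payload 4.2 kg.
Tool frame: the origin (TCP) lies midway between the tips of the shut fingers; the grasp point (between the pads) lies 19 mm behind it; z points along the fingers, x is the direction in which the jaws open and shut, and the axes are right-handed (so a half turn about z gives the same grasp; the last joint's range is limited). The gripper opens to 91 mm and grips with 3 to 60 N. Pads are 32 mm wide; open, the fingers measure 118 mm over their backs; the gripper's body (76 mm by 178 mm) begins 60 mm behind the grasp point.
Start: joints at [-74.599, 18.312, 89.639, -0, 72.044, -1.146], TCP at [163.764, -551.203, 213.976] pointing down, gripper open.
Joint ranges: [-177.97, 177.97], [-48.28, 115.42], [12.27, 149.76], [-77.06, 257.06], [2.81, 150.46], [-146.56, 146.56]. Speed limits (degrees/s): [147.25, 147.25, 180, 180, 180, 180].

## Interface

Orientations are given as [roll, pitch, yaw] about the fixed x, y, z axes, in that order (R = Rz(yaw) Ry(pitch) Rx(roll)).
In Python, from workcell import monitor, vision, job, models gives the robot as it stands.
- The arm moves only by the shell command python3 -m creep 'ROWS' [FORCE]. ROWS is text: rows parted by semicolons, each of 7 numbers parted by spaces: the shift along the world's x, y, z in cm, then the turn, a rotation vector about the world's x, y, z in rad, then the gripper's target within -1 to 1 (shut at 1, half-way at 0, fully open at -1). In form: tx ty tz ax ay az hand; .... A call has 1 to 12 rows; each row shifts and turns the pose as measured when the row begins; what a row does not reach is not made up. A row lasts 1/12 s, in which the tool goes at most 41.7 mm and 7.16 degrees, less where a joint would pass 70% of its speed; a pose out of reach is approached as far as the arm can. A call is refused whole if a number of a shift passes 4.17 or a number of a turn 0.125, either way. A call with a gripper value outside its range is refused whole. The fingers move at their own pace and stop on an object; FORCE is the grip in N (left out, the last holds). Time passes only in rows, so rows that do not move let the fingers close. It gives the time, the measured TCP pose, the force and the opening at its end, in the units of the state.
- monitor.state(): the state, without advancing time (a new reading comes with each control period).
- vision.grab_frame(name): name is "scene" or "top" or "wrist"; returns a dict with "img" (400x640x3 uint8, red, green, blue), "mtx" (3x3 intrinsics, pixels), "dist_coeffs" ([k1, k2, p1, p2, k3] as OpenCV has them; the pictures are not rectified), "view" (4x4, takes a point from world to camera coordinates). Camera axes: x right, y down, z forward; pixel columns grow to the right and rows downward; lengths in mm; the calibration is good to about 2 mm. A picture is of the moment at which its call begins. There is no depth.
- job.job_done(): hands the job in, once; it reports no verdict.
Trained networks look in the newest picture that a camera, given by its name, has taken for a name from the list of things; names that differ only in an ending like _2 or _b are one class to them, and where a whole thing is asked for, a point or a joint stands for the part that bears it (a point fixed in the world has none). Each returns a list of dicts, best first, with "confidence" (0 to 1); they miss things now and then, are a little off and sometimes report something else, mostly with a low value. They report only what shows in the picture. A call takes as long as a camera call.
- models.search_frame(camera, query): "rect" ([left, top, right, bottom] in pixels, round what is visible of it).
- models.mark_of(camera, query): "at" ([column, row] in pixels: a listed point, or the origin of a listed thing).
The state is a dict: "time_s": time; "qpos": joint angles; "qvel": joint speeds; "effort": joint torques, N m; "ee_pos": TCP position; "ee_rot": TCP orientation; "force": force on the tool from outside, world axes, zero at the start; "torque": the same for the moment, N m; "gripper_width": finger opening in mm.
Only numpy, scipy, OpenCV 4.12 (cv2) and the standard library are available. Lean on these libraries where they do the work, as an engineer would, in place of code of your own. Each camera call takes 0.05 s, during which the arm holds its last target.

## Task

Air up the vibration-isolation platform under the microscope: with your fingertips push the hand pump's plunger right down, let it spring back up, and keep pumping like that until the indicator pin beside it stands fully out of its collar. Finish with the plunger up. Do not touch the pin or knock the microscope, and leave everything else on the bench where it is.

Things in the scene. Friction and masses are not known exactly. Their poses are not given: they have to be found in the camera images.
- platform: Isolation platform with microscope and pump console, one fixed piece. Origin: bench height, on the pump axis. Own frame, mm: grey console x -80..180, y -50..50, 72 tall; aluminium top plate x -150..190, y -465..-65, 73 high. On the console's centre line: pump at x 0 (barrel 48 wide, top 124 high), indicator pin at x 105, knurled release screw at x 153 (20 wide, 88 high; stays shut, not used).
- plunger_top (a point): Centre of the top face of the plunger's black round palm knob: 54 mm in diameter (near-flat top 46 mm), 18 mm thick, on a 14 mm steel rod. With the plunger up it is 168 mm above the bench, taller than all else on the console; it goes down and up with the plunger.
- plunger (a joint): Plunger travel in m: 0 = fully up, 0.025 = pressed right down. A spring brings it back up when let go; the push needed grows from about 7 N at the top to about 15 N at the bottom. It is pushed straight down.
- pin_tip (a point): Centre of the indicator pin's round end: 2 mm above its collar when fully in, 24 mm above it when fully out.
- pin_collar (a point): Centre of the top of the hexagonal steel collar the pin comes out of, 82 mm above the bench, 34 mm across at its base.
- pin_stem: The indicator pin itself: plain steel, 12 mm in diameter, upright, z up; its origin lies on its axis, 84 mm below its tip.
- pin (a joint): How far the pin is out, m: 0 = in, 0.022 = fully out, at its stop. Starts at 0 to 0.008. Each full down-stroke raises it 4 to 5 mm, in proportion to the stroke; up-strokes leave it there: three to five full strokes bring it out. A dark ring round its foot clears the collar only when it is fully out. Further strokes then do no harm and it stays out.
- microscope: White upright microscope bolted onto the platform's top plate: base 260 x 180 mm, about 430 mm tall (500 mm above the bench); origin under the centre of its base, at x = 20 mm, y = -290 mm, z = 73 mm in the platform's frame; eyepieces towards -x, reaching to about x = -140 mm there.
- dropper_bottle: small amber dropper bottle, 28 mm in diameter and 72 mm tall, standing on the bench beside the console; origin under its centre
- slide_box: flat grey and white slide box, 88 x 108 x 33 mm, on the bench beside the console; origin under its centre
- petri_stack: three clear lidded dishes stacked, 64 mm in diameter, 45 mm tall in all, on the bench; origin under the centre
- specimen_jar: small screw-top jar, 44 mm in diameter, 55 mm tall, on the platform's top plate; origin under its centre
- slide_mailer: flat white slide mailer, 32 x 85 x 14 mm, on the platform's top plate; origin under its centre
- wipes_box: carton of wipes, 115 x 125 x 85 mm, on the bench; origin under its centre
- lidded_jar: glass jar with a steel lid, 86 mm in diameter, 115 mm tall, on the bench; origin under its centre
- marker_pen: marker pen lying on the bench, 135 mm long, 16 mm thick; origin under its middle, x along the pen

How it is judged (in metres and radians):
On the way, in this order (a step that is already met when the one before it is completed fails the run):
1. the plunger is pushed well down a first time (value of joint plunger above 0.015 m), for 0.02 s.
2. it is let back up (value of joint plunger below 0.004 m), for 0.02 s.
3. it is pushed well down again (value of joint plunger above 0.015 m), for 0.02 s.
4. after further strokes the indicator pin stands fully out (value of joint pin above 0.0205 m), for 0.2 s.
At the end, for the whole second after the job is handed in: The indicator pin is out to within 1.5 mm of its 22 mm travel (tip at least 22.5 mm above its collar) and the plunger is back up to within 4 mm (value of joint pin above 0.0205 m and value of joint plunger below 0.004 m and z of pin_tip in the frame of pin_collar above 0.0225 m); the robot touches nothing.
It fails at once if the indicator pin is touched (it may only be raised by pumping) (contact force between any of the fingers, the arm and pin_stem above 0.5 N).
It fails at once if the microscope is knocked (more than 10 N) (contact force between any of the fingers, the arm and microscope above 10 N).
It fails at once if something on the bench or platform is moved or picked up (more than 20 mm) (distance of any of dropper_bottle, slide_box, petri_stack, specimen_jar, slide_mailer, wipes_box, lidded_jar, marker_pen from where it was at the start of the episode above 0.02 m).
It also fails if it takes over 48 s, if anything falls off the work surface, if the arm or the gripper's body presses on something with over 40 N, if the wrist force passes 120 N, or if a joint passes its speed limit or range.

## Working session

There is one attempt and no reset: what is moved stays moved. The work goes in short steps, Python scripts to look and compute and a shell command to move; the robot and the scene stay as the last step left them, time stands still between calls to the robot, and variables do not carry over. Pictures are saved under pics/ and viewed, and the job is handed in when it is done.

```bash
mkdir -p pics; cat > h.py <<'E'
from workcell import monitor, vision, job, models
import cv2, numpy as np
def ray(f,px):
    p=cv2.undistortPoints(np.array([[px]],float),np.array(f["mtx"],float),np.array(f["dist_coeffs"],float))[0,0]
    V=np.array(f["view"],float);R=V[:3,:3];c=-R.T@V[:3,3];d=R.T@np.array([p[0],p[1],1]);return c,d
def atz(f,px,z):
    c,d=ray(f,px);return c+d*(z-c[2])/d[2]
def proj(f,P):
    V=np.array(f["view"],float)
    r,_=cv2.Rodrigues(V[:3,:3])
    return cv2.projectPoints(np.array(P,float).reshape(-1,1,3),r,V[:3,3],np.array(f["mtx"],float),np.array(f["dist_coeffs"],float))[0].reshape(-1,2)
def save(f,n):
    cv2.imwrite("pics/"+n+".png",f["img"][:,:,::-1])
E
python3 - <<'E'
from h import *
s=monitor.state();print(s["time_s"],s["ee_pos"],s["ee_rot"],s["force"],s["gripper_width"])
for c in ["scene","top","wrist"]:
    f=vision.grab_frame(c);save(f,c+"0")
    for q,z in [("plunger_top",168),("pin_collar",82),("pin_tip",86),("microscope",73)]:
        for m in models.mark_of(c,q)[:2]: print(c,q,m["confidence"],np.round(m["at"]),np.round(atz(f,m["at"],z)))
E
```

```text
0.0 [ 163.62373344 -550.70072896  213.13132983] [-1.79998810e+02  9.93850314e-02 -7.34535448e+01] [-0.56483671 -0.24692233 -0.18174014] 91.63146943504691
scene plunger_top 0.79 [267. 166.] [542.  11. 168.]
scene pin_collar 0.84 [245. 217.] [657.   5.  82.]
scene pin_tip 0.49 [248. 217.] [658.  15.  86.]
scene pin_tip 0.41 [334. 229.] [622. 223.  86.]
scene microscope 0.65 [180. 176.] [ 538. -276.   73.]
top plunger_top 0.62 [368. 200.] [563.  19. 168.]
top pin_collar 0.96 [366. 167.] [662.  10.  82.]
top pin_collar 0.69 [325. 206.] [558. 124.  82.]
top microscope 0.95 [467. 211.] [ 534. -261.   73.]
```

View pics/scene0.png

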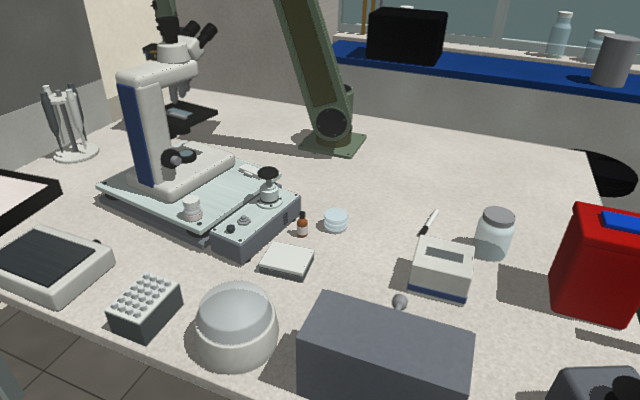

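View pics/top0.png

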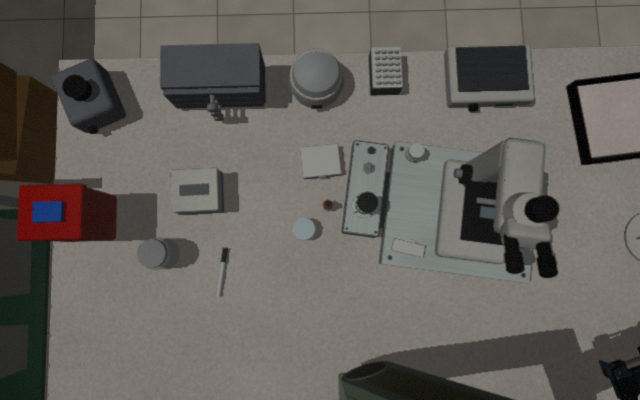

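The scene view shows the knob at about (267,173), with the pin collar at (245,218) and the screw at (231,229). The top view shows the knob at (367,203), the collar at (369,168) and the microscope to the right. The arm starts beyond the microscope.

```bash
python3 - <<'E'
from h import *
fs=vision.grab_frame("scene");ft=vision.grab_frame("top")
for n,f,(x0,y0,x1,y1) in [("s",fs,(200,140,310,260)),("t",ft,(310,120,430,250))]:
    im=cv2.resize(f["img"][y0:y1,x0:x1],None,fx=5,fy=5,interpolation=cv2.INTER_CUBIC);cv2.imwrite(f"pics/z{n}.png",im[:,:,::-1][:600])
print(atz(ft,(367,203),168),atz(ft,(369,168),82),atz(ft,(371,152),88))
for q in ["plunger_top","pin_collar"]:
    R=[]
    for c,f in (("scene",fs),("top",ft)):
        m=models.search_frame(c,q)[:2]; print(c,q,[(a["confidence"],np.round(a["rect"])) for a in m])
for P in [(555,15,168),(545,15,168),(560,15,168),(563,19,168)]: print(P,proj(fs,P),proj(ft,P))
E
```

```text
[554.58161842  21.13659145 168.        ] [659.12200624   2.07425734  82.        ] [701.98356702  -4.45568262  88.        ]
scene plunger_top [(0.49, array([260., 163., 278., 189.])), (0.36, array([ 95.,  14., 299., 263.]))]
top plunger_top [(0.91, array([360., 192., 377., 216.])), (0.42, array([406., 144., 423., 163.]))]
scene pin_collar [(0.77, array([ 95.,  14., 300., 266.]))]
top pin_collar [(0.57, array([340., 139., 560., 281.]))]
(555, 15, 168) [[266.43666008 168.75347035]] [[369.42991108 202.76549793]]
(545, 15, 168) [[268.26606259 167.02068222]] [[369.593864   206.72179643]]
(560, 15, 168) [[265.5119092  169.62946155]] [[369.34806002 200.79014983]]
(563, 19, 168) [[266.38135489 170.46616419]] [[367.71192665 199.65073243]]
```

View pics/zs.png

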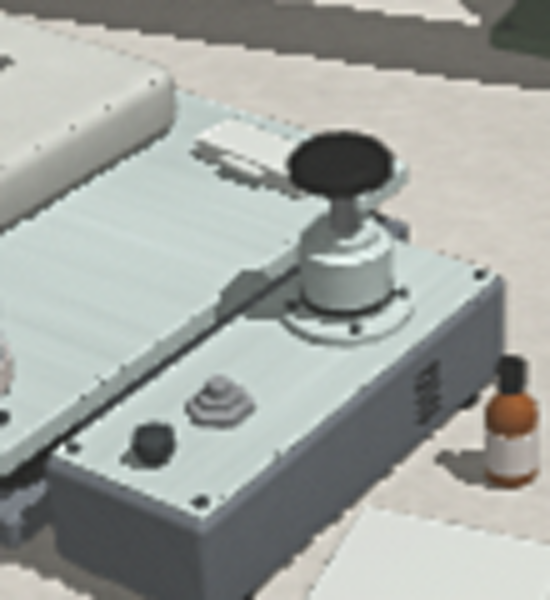

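View pics/zt.png

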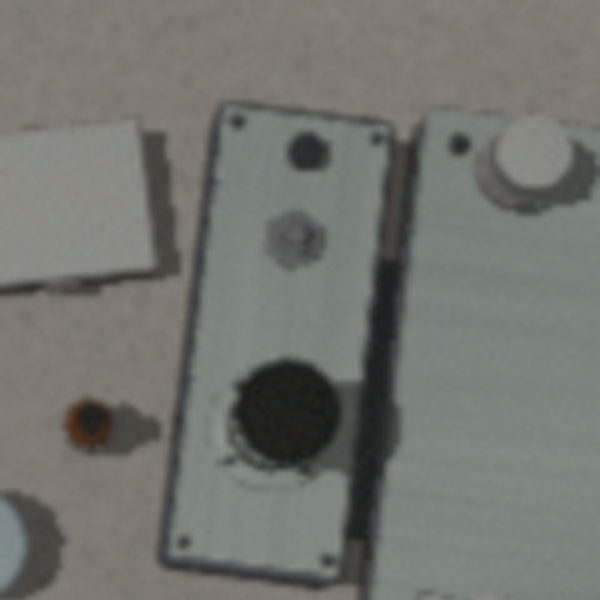

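```bash
python3 - <<'E'
from h import *
fs=vision.grab_frame("scene");ft=vision.grab_frame("top")
from scipy.optimize import least_squares
obs=[("knob",(0,0,168),(268.0,172.0),(367.4,202.2)),("collar",(105,0,82),(243.5,217.2),(368.8,167.8)),("screw",(153,0,88),(230.6,226.5),(371.4,150.2)),
("cornA",(180,50,72),(240.6,243.4),(353.8,140.8)),("cornB",(-80,50,72),(300,195.5),(342.6,232.5)),("cornC",(180,-50,72),(210.2,231),(388,145))]
def W(p,q):
    c,s=np.cos(p[2]),np.sin(p[2]);return (p[0]+c*q[0]-s*q[1],p[1]+s*q[0]+c*q[1],q[2]+(p[3] if len(p)>3 else 0))
def res(p,use="st"):
    r=[]
    for n,q,a,b in obs:
        if "s" in use:r+=list(proj(fs,W(p,q))[0]-a)
        if "t" in use:r+=list(proj(ft,W(p,q))[0]-b)
    return np.array(r)
for u in ["st","s","t"]:
    o=least_squares(res,[555,15,-.12],args=(u,),x_scale=[1,1,.01],loss="soft_l1");print(u,o.x);print(np.round(res(o.x,u).reshape(len(obs),-1),1))
print(np.linalg.inv(fs["view"])[:3,3],np.linalg.inv(ft["view"])[:3,3])
E
```

```text
st [ 5.56049599e+02  1.90443614e+01 -1.51908941e-01]
[[-0.3 -2.8  0.4  0.2]
 [ 0.3  0.6 -0.2 -0. ]
 [ 0.1 -0.8 -0.6 -0.1]
 [ 0.1  0.8 -0.6 -1.2]
 [ 1.6 -2.4 -0.4  0.7]
 [-2.6 -0.8  1.2 -1. ]]
s [ 5.57910655e+02  1.98410914e+01 -1.49152721e-01]
[[-0.4 -2.4]
 [ 0.3  1.1]
 [ 0.1 -0.3]
 [ 0.2  1.4]
 [ 1.5 -2. ]
 [-2.7 -0.2]]
t [ 5.55575695e+02  1.91040660e+01 -1.56038655e-01]
[[ 0.4  0.4]
 [-0.1  0.1]
 [-0.4  0.1]
 [-0.3 -1. ]
 [-0.5  0.8]
 [ 1.4 -0.7]]
[1389.72164215  474.31767764  683.91308495] [ 432.79730354  153.39483092 1337.6075038 ]
```

```bash
python3 -m creep '-1.1 3.6 0 0 0 0 1;-1.1 3.6 0 0 0 0 1;-1.1 3.6 0 0 0 0 1;-1.1 3.6 0 0 0 0 1;-1.1 3.6 0 0 0 0 1;-1.1 3.6 0 0 0 0 1;0 0 0 0 0 0 1' 20
```

```text
time_s: 1.73
ee_pos: [95.4, -327.1, 210.2]
ee_rot: [180.0, 0.2, -73.4]
force: [0.5, -0.6, 0.4]
gripper_width: 47.5
```

```bash
python3 -m creep '1.5 2.5 0 0 0 0 1;2 2.5 0 0 0 0 1;2.3 2 0 0 0 0 1;2.4 2 0 0 0 0 1;2.3 2.3 0 0 0 0 1;0 0 0 0 0 0 1'
python3 - <<'E'
from h import *
s=monitor.state();print(s["qpos"],np.hypot(*s["ee_pos"][:2]))
f=vision.grab_frame("scene");save(f,"s1")
E
```

```text
time_s: 2.23
ee_pos: [203.4, -209.6, 212.5]
ee_rot: [-179.8, -0.4, -73.8]
force: [-0.2, -1.6, -0.6]
gripper_width: 7.4
[-4.81179543e+01 -8.64035113e+00  1.20283158e+02 -3.04137196e-03
  6.79333703e+01  2.57273742e+01] 292.1093811242061
```

View pics/s1.png

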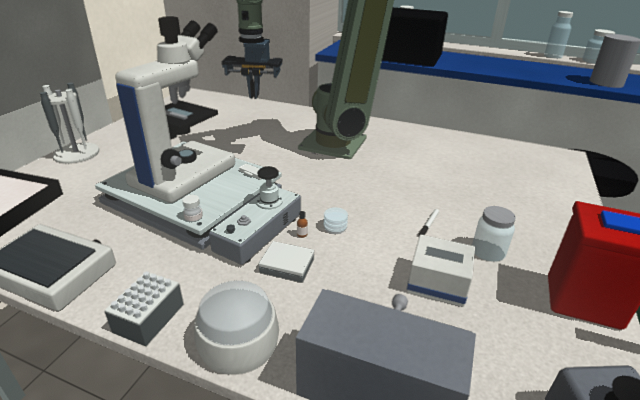

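The gripper is at about (255,65), behind the microscope and clear of it. I'll carry on with the sweep.

```bash
python3 -m creep '2 3 0 0 0 0 1;2 3 0 0 0 0 1;1.5 3.3 0 0 0 0 1;1.5 3.3 0 0 0 0 1;1 3.5 0 0 0 0 1;1 3.5 0 0 0 0 1;0 3.5 0 0 0 0 1;0 0 0 0 0 0 1'
```

```text
time_s: 2.95
ee_pos: [296.8, 18.5, 215.7]
ee_rot: [-179.6, -1.1, -75.3]
force: [0.0, -1.6, -0.3]
gripper_width: 0.2
```

```bash
python3 -m creep '3 0 0.3 0 0 0 1;4 0 0.3 0 0 0 1;4 0 0.3 0 0 0 1;4 0 0.3 0 0 0 1;4 0 0.3 0 0 0 1;2 0 0 0 0 0 1;0 0 0 0 0 0 1;0 0 0 0 0 0 1'
python3 - <<'E'
from h import *
for c in ["wrist","top","scene"]:
    f=vision.grab_frame(c);save(f,c+"2")
    if c=="wrist":
        print(np.linalg.inv(f["view"])[:3,3],proj(f,[(556,19,168),(659,2,82)]))
        for q,z in (("plunger_top",168),("pin_collar",82)):
            for m in models.mark_of(c,q)[:2]: print(q,m["confidence"],np.round(m["at"]),np.round(atz(f,m["at"],z)))
E
```

```text
time_s: 3.62
ee_pos: [517.6, 5.8, 229.1]
ee_rot: [-179.7, -1.4, -75.4]
force: [-0.1, -0.4, -0.1]
gripper_width: 0.6
[594.39214507  28.98143477 400.31842331] [[311.40817162 164.86989956]
 [354.35366143  51.49452201]]
plunger_top 0.61 [310. 162.] [558.  21. 168.]
pin_collar 0.56 [351.  47.] [662.   7.  82.]
```

View pics/wrist2.png

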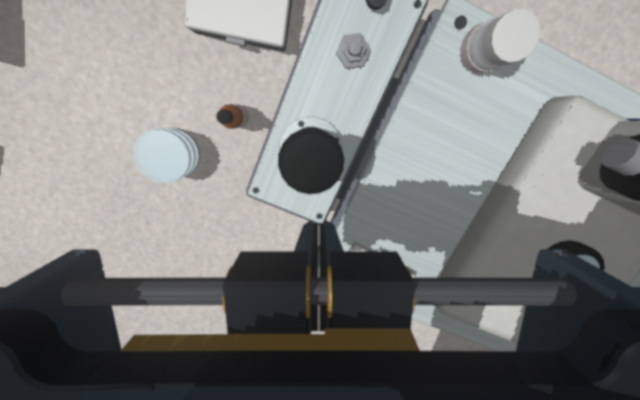

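View pics/scene2.png

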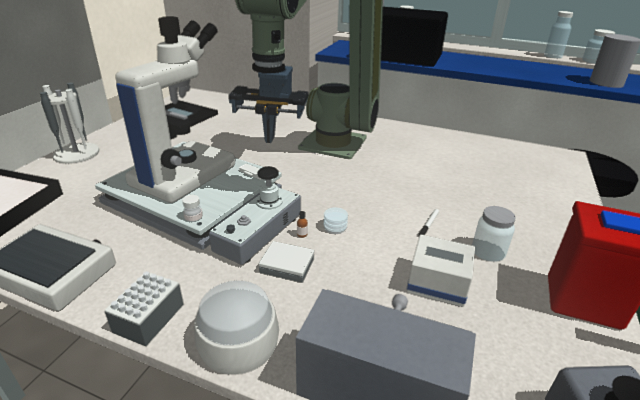

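Wrist view: the knob is centred at (311,160), which puts it at about (558,20). This agrees with the other cameras.

```bash
python3 -m creep '2 0.7 0 0 0 0 1;2 0.7 -1.5 0 0 0 1;0 0 0 0 0 0 1;0 0 0 0 0 0 1'
python3 - <<'E'
from h import *
from scipy.spatial.transform import Rotation as R
s=monitor.state();r=R.from_euler("xyz",s["ee_rot"],degrees=True);t=R.from_euler("xyz",[180,0,s["ee_rot"][2]],degrees=True)
print(s["ee_pos"],s["ee_rot"],(t*r.inv()).as_rotvec())
f=vision.grab_frame("wrist");save(f,"wrist3");f=vision.grab_frame("scene");save(f,"scene3")
print(proj(f,[s["ee_pos"],(558,20,168)]))
E
```

```text
time_s: 4.2
ee_pos: [552.6, 21.7, 217.8]
ee_rot: [-179.5, -1.4, -75.3]
force: [0.1, -1.0, 0.4]
gripper_width: 0.5
[552.58854858  21.74389044 217.78134399] [-179.45773984   -1.44165741  -75.29921978] [ 0.02193618  0.01553918 -0.00011907]
[[268.44342624 150.97969384]
 [267.66241059 169.66071438]]
```

View pics/wrist3.png

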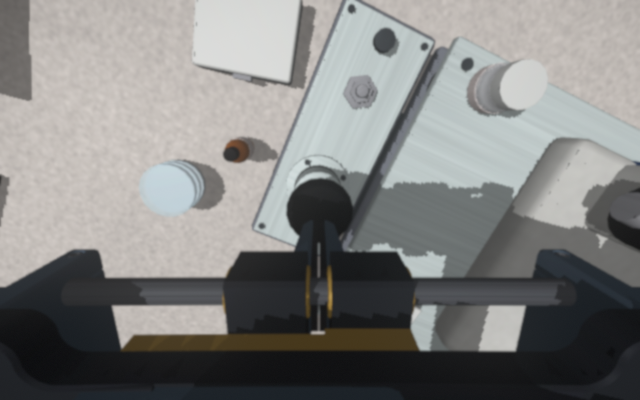

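View pics/scene3.png

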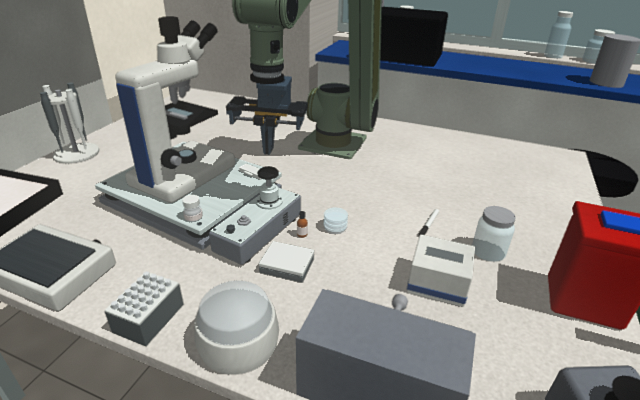

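Fingertips sit at (269,152) in the scene view, as projected. Wrist view: the knob is just ahead of the tips at (320,208). Next I'll centre over it, level the tool and come down close.

```bash
python3 -m creep '0.5 -0.15 -1.5 0.022 0.0155 0 1;0 0 -1.5 0 0 0 1;0 0 -0.8 0 0 0 1;0 0 0 0 0 0 1;0 0 0 0 0 0 1'
python3 - <<'E'
from h import *
s=monitor.state();print(s["ee_pos"],s["ee_rot"])
f=vision.grab_frame("wrist");save(f,"wrist4");f=vision.grab_frame("scene");cv2.imwrite("pics/s4.png",cv2.resize(f["img"][90:240,190:330],None,fx=4,fy=4)[:,:,::-1])
E
```

```text
time_s: 4.72
ee_pos: [555.5, 18.8, 178.6]
ee_rot: [-180.0, 0.2, -75.3]
force: [-0.1, -0.3, 0.3]
gripper_width: 0.3
[555.50298214  18.80694818 178.59536947] [-179.97055294    0.19832825  -75.31827415]
```

View pics/wrist4.png

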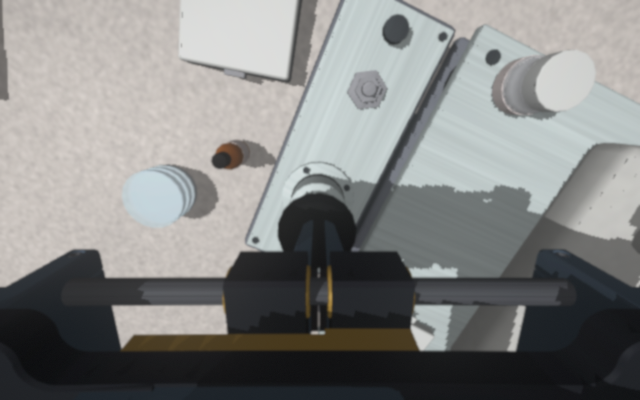

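View pics/s4.png

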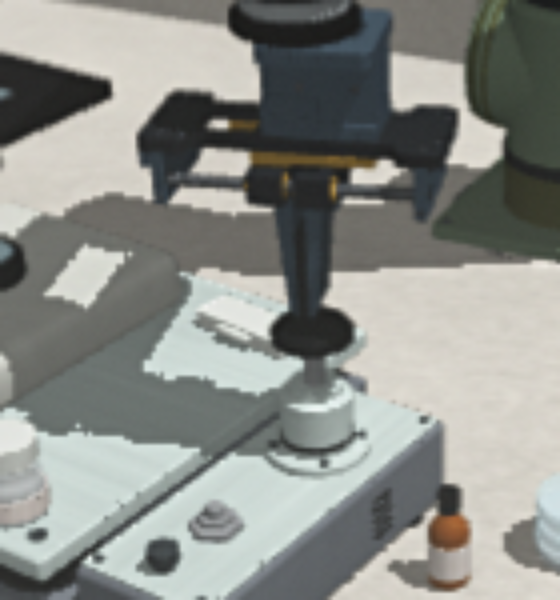

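Both views show the tips centred over the knob, perhaps 2 mm to the robot side. First press, with the force watched.

```bash
python3 -m creep '0.2 0.1 -0.9 0 0 0 1;0 0 -0.8 0 0 0 1;0 0 -0.6 0 0 0 1;0 0 0 0 0 0 1'; python3 -m creep '0 0 -0.6 0 0 0 1;0 0 -0.5 0 0 0 1;0 0 0 0 0 0 1'
```

```text
time_s: 5.15
ee_pos: [559.6, 20.1, 158.7]
ee_rot: [-179.6, 0.1, -75.3]
force: [-1.2, -1.2, 8.6]
gripper_width: 0.5
time_s: 5.4
ee_pos: [559.7, 20.1, 151.4]
ee_rot: [-179.4, 0.0, -75.2]
force: [-3.4, 0.3, 10.9]
gripper_width: 0.2
```

```bash
python3 -m creep '0 0 -0.6 0 0 0 1;0 0 -0.4 0 0 0 1;0 0 -0.3 0 0 0 1'; python3 -m creep '0 0 -0.4 0 0 0 1;0 0 0 0 0 0 1'
python3 - <<'E'
from h import *
f=vision.grab_frame("scene");cv2.imwrite("pics/s5.png",cv2.resize(f["img"][90:240,190:330],None,fx=4,fy=4)[:,:,::-1])
E
```

```text
time_s: 5.65
ee_pos: [559.8, 20.1, 143.8]
ee_rot: [-179.2, -0.1, -75.2]
force: [-4.6, -0.0, 12.7]
gripper_width: 0.3
time_s: 5.82
ee_pos: [559.7, 20.1, 145.1]
ee_rot: [-179.1, -0.1, -75.1]
force: [-4.3, -1.1, 11.2]
gripper_width: 0.4
```

View pics/s5.png

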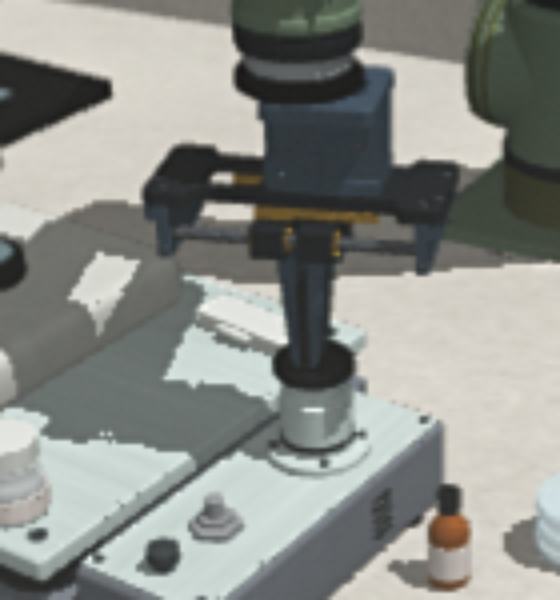

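The knob is nearly on the barrel and the pin has risen, seen at (213,500) in the crop. I'll finish the stroke, then let it up.

```bash
python3 -m creep '0 0 -0.6 0 0 0 1;0 0 -0.6 0 0 0 1'; python3 -m creep '0 0 1.5 0 0 0 1;0 0 1.5 0 0 0 1;0 0 1 0 0 0 1;0 0 0 0 0 0 1'
```

```text
time_s: 6.03
ee_pos: [560.0, 20.1, 142.7]
ee_rot: [-178.8, -0.3, -75.1]
force: [-15.2, -1.0, 53.0]
gripper_width: 0.8
time_s: 6.37
ee_pos: [561.7, 20.4, 189.6]
ee_rot: [-178.2, -0.4, -75.0]
force: [-0.3, 0.5, -0.1]
gripper_width: 0.4
```

```bash
python3 -m creep '-0.4 0 -1.2 0 0.032 0 1;0 0 -0.8 0 0 0 1;0 0 -0.8 0 0 0 1;0 0 -0.8 0 0 0 1;0 0 -0.8 0 0 0 1'; python3 -m creep '0 0 -0.6 0 0 0 1'
```

```text
time_s: 6.78
ee_pos: [558.4, 20.6, 142.7]
ee_rot: [-180.0, 0.1, -75.0]
force: [-3.5, -0.7, 44.2]
gripper_width: 0.6
time_s: 6.87
ee_pos: [558.7, 20.7, 142.4]
ee_rot: [-179.9, 0.0, -75.0]
force: [-21.0, -0.0, 84.4]
gripper_width: 0.3
```

```bash
python3 -m creep '0 0 1.5 0 0 0 1;0 0 1.5 0 0 0 1;0 0 1 0 0 0 1;0 0 0 0 0 0 1'
python3 - <<'E'
from h import *
f=vision.grab_frame("scene");cv2.imwrite("pics/s6.png",cv2.resize(f["img"][90:240,190:330],None,fx=4,fy=4)[:,:,::-1])
E
```

```text
time_s: 7.2
ee_pos: [558.5, 20.7, 183.2]
ee_rot: [-179.9, 0.0, -75.0]
force: [0.3, 0.1, -0.6]
gripper_width: 0.7
```

View pics/s6.png

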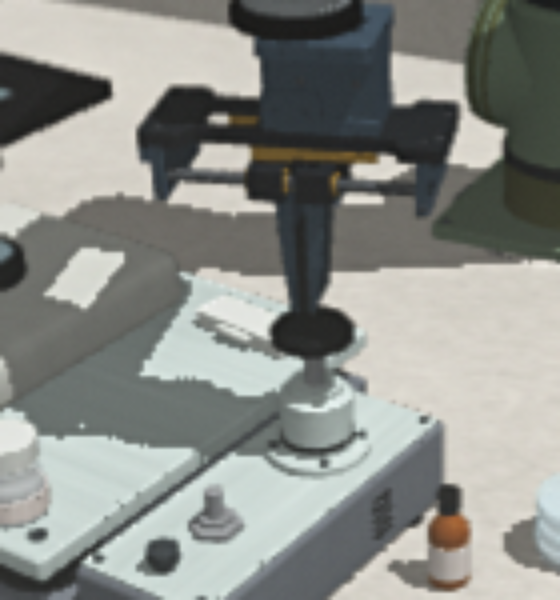

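The plunger springs back up, and the pin is higher after two strokes, with its tip at (213,490) in the crop. I'll do strokes three and four.

```bash
python3 -m creep '0 0 -0.9 0 0 0 1;0 0 -0.8 0 0 0 1;0 0 -0.8 0 0 0 1;0 0 -0.8 0 0 0 1;0 0 -0.6 0 0 0 1'; python3 -m creep '0 0 1.5 0 0 0 1;0 0 1.5 0 0 0 1;0 0 1 0 0 0 1;0 0 0 0 0 0 1'; python3 -m creep '0 0 -0.9 0 0 0 1;0 0 -0.8 0 0 0 1;0 0 -0.8 0 0 0 1;0 0 -0.8 0 0 0 1;0 0 -0.6 0 0 0 1'; python3 -m creep '0 0 1.5 0 0 0 1;0 0 1.5 0 0 0 1;0 0 1 0 0 0 1;0 0 0 0 0 0 1'
python3 - <<'E'
from h import *
f=vision.grab_frame("scene");cv2.imwrite("pics/s7.png",cv2.resize(f["img"][180:240,220:300],None,fx=8,fy=8,interpolation=cv2.INTER_CUBIC)[:,:,::-1])
for m in models.mark_of("scene","pin_tip")[:1]+models.mark_of("scene","pin_collar")[:1]:print(m)
P=(659.5,2.5);print(proj(f,[P+(82,),P+(102,),P+(106,)]))
E
```

```text
time_s: 7.67
ee_pos: [558.0, 20.7, 142.5]
ee_rot: [179.9, 0.1, -75.0]
force: [-19.3, -0.3, 77.6]
gripper_width: 0.5
time_s: 8.0
ee_pos: [557.3, 20.7, 181.5]
ee_rot: [179.8, 0.1, -75.0]
force: [0.3, -0.8, -0.2]
gripper_width: 0.3
time_s: 8.42
ee_pos: [557.7, 20.7, 142.5]
ee_rot: [179.9, 0.1, -75.0]
force: [-20.0, -0.4, 79.8]
gripper_width: 0.3
time_s: 8.75
ee_pos: [556.7, 20.7, 180.9]
ee_rot: [179.7, 0.1, -75.0]
force: [-0.1, -0.7, 0.5]
gripper_width: 0.5
{'at': [301.8, 234.3], 'confidence': 0.35}
{'at': [242.1, 218.0], 'confidence': 0.58}
[[243.61472179 217.6418945 ]
 [243.00130406 210.85131746]
 [242.87726809 209.47620801]]
```

View pics/s7.png

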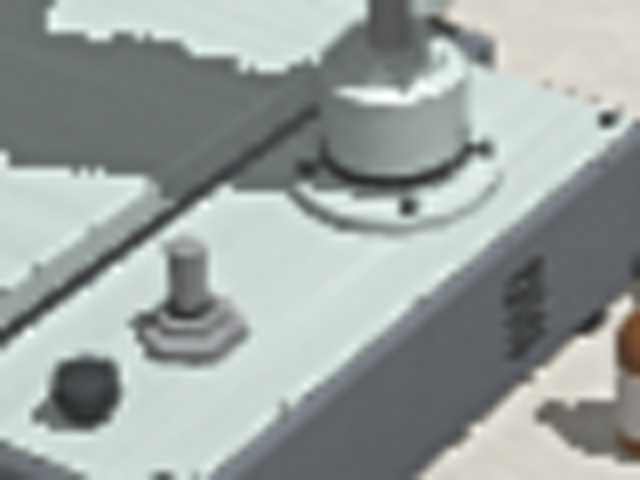

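The pin tip is at (243,210) and a dark line shows at its foot, so it is probably out. Extra strokes do no harm, so I'll do two more and compare.

```bash
python3 -m creep '0.1 0 -0.9 0 0 0 1;0 0 -0.8 0 0 0 1;0 0 -0.8 0 0 0 1;0 0 -0.8 0 0 0 1;0 0 -0.4 0 0 0 1'; python3 -m creep '0 0 1.5 0 0 0 1;0 0 1.5 0 0 0 1;0 0 1 0 0 0 1;0 0 0 0 0 0 1'; python3 -m creep '0.1 0 -0.9 0 0 0 1;0 0 -0.8 0 0 0 1;0 0 -0.8 0 0 0 1;0 0 -0.8 0 0 0 1;0 0 -0.4 0 0 0 1'; python3 -m creep '0 0 1.5 0 0 0 1;0 0 1.5 0 0 0 1;0 0 1.5 0 0 0 1;0 0 1 0 0 0 1;-1 0 0 0 0 0 1;0 0 0 0 0 0 1;0 0 0 0 0 0 1'
python3 - <<'E'
from h import *
f=vision.grab_frame("scene");save(f,"s8f");cv2.imwrite("pics/s8.png",cv2.resize(f["img"][180:240,220:300],None,fx=8,fy=8,interpolation=cv2.INTER_CUBIC)[:,:,::-1])
f=vision.grab_frame("wrist");save(f,"w8");print(monitor.state()["force"])
E
```

```text
time_s: 9.32
ee_pos: [556.8, 20.7, 142.7]
ee_rot: [179.5, 0.2, -75.0]
force: [-13.7, -0.0, 54.7]
gripper_width: 0.3
time_s: 9.65
ee_pos: [556.7, 20.7, 182.7]
ee_rot: [179.5, 0.2, -75.0]
force: [0.2, 0.4, 0.5]
gripper_width: 0.4
time_s: 10.07
ee_pos: [558.2, 20.7, 142.7]
ee_rot: [179.5, 0.2, -75.0]
force: [-9.4, 0.4, 46.9]
gripper_width: 0.4
time_s: 10.65
ee_pos: [543.9, 20.5, 188.5]
ee_rot: [178.7, 0.4, -75.0]
force: [1.0, 0.2, 0.4]
gripper_width: 0.2
[-0.6098955   0.38494007 -0.40484513]
```

View pics/s8.png

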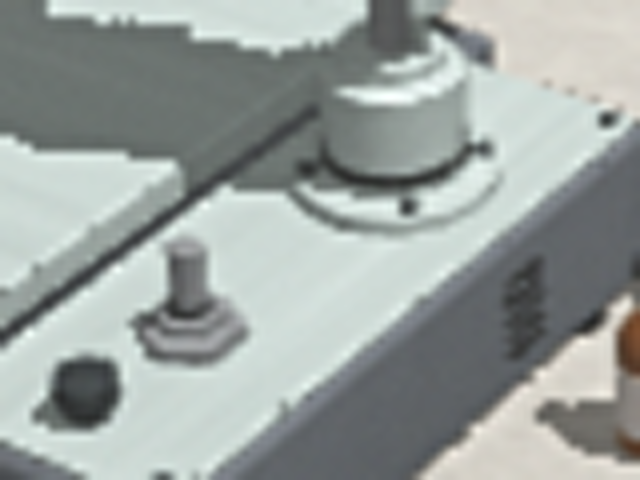

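View pics/s8f.png

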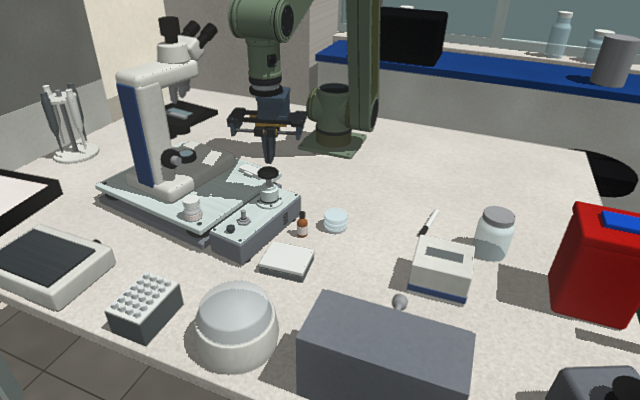

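View pics/w8.png

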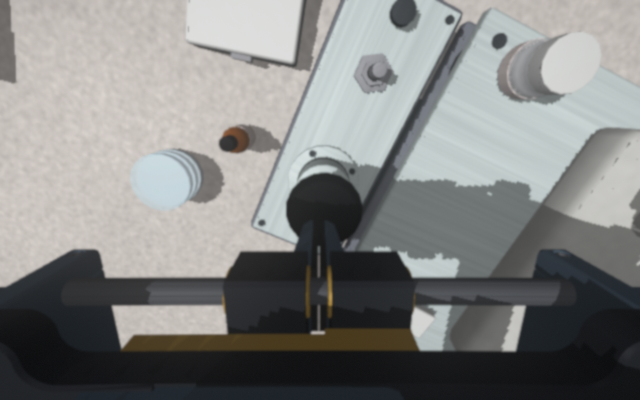

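After two more full strokes the pin is unchanged, tip still at (243,210), so it is at its stop. The knob is back up at (268,173), and the fingers are 20 mm above it and clear. Everything else is in place.

```bash
python3 -c "
from workcell import job;print(job.job_done())"
```

```text
the job is handed in; nothing more can be done
None
```

I pumped the plunger six full strokes with the shut fingertips, letting it spring back up each time, and handed the job in at about 10.7 s. No verdict was reported.

- **Pin:** The last pictures show it fully out. The tip did not move between the fourth and sixth strokes, so it is at its stop, and a dark line consistent with the ring shows at its foot. The `pin_tip` network gave only a wrong, low-confidence hit (0.35), so I judged this from the image and the projected geometry.
- **Plunger:** It is up, with the fingers about 20 mm above it and no contact force.
- **Rest of the bench:** The arm stayed clear of the pin and microscope, and nothing else looked moved.
- **Force:** At the bottom stop, the wrist readings reached 44–84 N, below the 120 N limit. That push was on the fingertips, not the gripper body.

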